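# Change a food processor over from the slicing disc to the chopping blade

## Robot

A 6-joint arm with a two-finger parallel gripper is mounted at the origin on a cart in front of the work surface, level with it; the furniture and walls round the work are solid. World frame = base frame: x ahead of the robot, y to its left, z up, the work surface at z = 0. Lengths are in m, angles in rad, forces in N, time in s.
With the tool pointing down it reaches from about 0.25 to 0.775 m from the base axis. Payload 4 kg.
Tool frame: the origin (TCP) lies at the very end of the fingers, on their centre line; the grasp point (between the pads) lies 19 mm behind it (robot.tcp_to_grasp is the distance from the TCP to the grasp point, in m); z points along the fingers, y is the line along which they close (so a half turn about z gives the same grasp; the last joint's range is limited). The gripper opens to 94 mm and grips with 3 to 60 N. Pads are 16 mm wide; open, the fingers measure 119 mm over their backs; the gripper's body (75 mm by 177 mm) begins 78 mm behind the grasp point.
Start: joints at [-1.365, 0.087, 1.371, -0, 1.684, -0.103], TCP at [0.167, -0.524, 0.206] pointing down, gripper open.
Joint ranges: [-3.1, 3.1], [-0.76, 2.03], [0.27, 2.55], [-1.08, 4.22], [0.17, 2.65], [-2.57, 2.57]. Speed limits (rad/s): [2.79, 2.79, 3.14, 3.14, 3.14, 3.14].

## Interface

Orientations are given as [roll, pitch, yaw] about the fixed x, y, z axes, in that order (R = Rz(yaw) Ry(pitch) Rx(roll)).
In Python, from bench import robot, optics gives the robot as it stands (robot), with the cameras (optics).
- The arm moves only by the tool nudge_tcp, called after ">>>" as name([rows], argument=value, ...), one row to a line, values as JSON. Schema: {"type":"object","properties":{"rows":{"type":"array","items":{"type":"number"},"minItems":5,"maxItems":100},"only":{"type":"string"},"quiet":{"type":"boolean"},"lines":{"type":"string"}},"required":["rows"],"additionalProperties":false}. rows is one flat list of numbers that holds 1 to 20 rows one after another, with no inner brackets; each row has 5 numbers: the finger opening in m, then dx, dy, dz in cm, then a turn about the tool's z in units of 0.2 rad; each row shifts and turns the commanded pose from where the row before left it, along the tool's axes as they then stand; what a row does not reach is not made up. A row lasts 1/12 s, in which the tool goes at most 0.0417 m and 0.125 rad, less where a joint would pass 70% of its speed; a pose out of reach is approached as far as the arm can. The fingers move at their own pace and stop on an object; the grip force is fixed at half the most. Time passes only in rows, so rows that do not move let the fingers close. The tool returns the time, the measured TCP pose, the force, the opening and the grip force at its end. only (a regular expression) keeps the lines of the reply that match it, lines (a string "A,B") keeps lines A to B, and quiet returns only ok. Input that does not fit is refused with a message, and nothing moves.
- robot.get_obs(): the state, without advancing time (a new reading comes with each control period).
- optics.snapshot(name): name is "scene" or "top" or "wrist"; returns a dict with "color" (480x640x3 uint8, blue, green, red), "fx", "fy", "cx", "cy" (pixels), "extrinsics" (4x4, takes a point from world to camera coordinates). Camera axes: x right, y down, z forward; pixel columns grow to the right and rows downward; lengths in m; the calibration is good to about 2 mm. A picture is of the moment at which its call begins. There is no depth.
- robot.close_job(): hands the job in; it is judged then, once.
The state is a dict: "time": time; "joint_positions": joint angles; "qvel": joint speeds; "joint_torque": joint torques, N m; "tool_pos": TCP position; "ee_rot": TCP orientation; "wrist_force": force on the tool from outside, world axes, zero at the start; "wrist_torque": the same for the moment, N m; "width": finger opening in m; "finger_force": force on a finger pad.
Only numpy, scipy, OpenCV 4.12 (cv2) and the standard library are available. Lean on these libraries where they do the work, as an engineer would, in place of code of your own. Each camera call takes 0.05 s, during which the arm holds its last target. There are 200 camera calls.

## Task

The slicing is done and I want to chop next, so change the food processor over: push the lid's thumb tab round anticlockwise (seen from above) until the lid is free of its catches, lift the lid off and lay it on the chopping board, then take the slicing disc out and stand it on the board beside the lid. Then fit the chopping blade over the drive shaft, with one of the notches in its foot over the drive pin, fully down on the floor of the bowl, and leave the lid off so that I can load the bowl. Set every part down gently, flat and right way up, and leave the tumbler, the jars and the tomato on the board where they are.

Things in the scene. Friction and masses are not known exactly. Their poses are not given: they have to be found in the camera images.
- processor: Food processor, fixed: white round motor base (84 mm radius, 40 mm high) with a clear bowl on it, 68 mm outer, 65 mm inner radius (62 mm at its flats); inner floor 44 mm, rim 120 mm above the worktop. Origin: on the axis of bowl and shaft, at worktop level; z up; speed dial at -x (front), bowl handle out to 113 mm at +x
- catch (a point): Top of one of three grey catches (hooks) on the bowl's rim, at 60, 180 and 300 degrees round the processor's z from its +x (this one: 300): 26 mm wide, 75 to 87 mm from the axis, top 131 mm above the worktop. Their roofs hold the lid's lugs down with 3 mm play; their clockwise ends are closed
- shaft_tip (a point): Round top of the fixed steel drive shaft in the middle of the bowl: 10 mm diameter, on the processor's axis, 78 mm above the worktop, 34 mm above the bowl's floor
- drive_pin (a point): Round top of the fixed steel drive pin on the bowl's floor: 6 mm diameter, 9 mm high, 20 mm from the shaft's axis on the processor's -x side
- lid: Clear round lid, about 0.14 kg; origin: centre of its underside (115 mm above the worktop when on the bowl); z up. Spigot of 60 mm radius (z 0 to 5 mm) inside the bowl, plate of 71 mm radius (z 5 to 9 mm) on the rim, three lugs out to 80 mm. Locked, its x axis is 0 to 0.06 rad anticlockwise of the processor's; lugs leave the catches at 0.30 rad, a stop comes at about 0.53 rad
- lid_tab (a point): Upright grey thumb tab on the lid, at 255 degrees round the lid's z from its +x: 7 mm thick along the push, 68 to 100 mm from the lid's centre, 5 to 23 mm above the lid's underside; pushed anticlockwise (from above) the lid slides round with little friction. This point: 92 mm from the centre, 18 mm above the underside
- feed_tube (a point): Upright feed tube to lift the lid by, clear with a grey pusher fixed in it: 46 mm along the lid's x by 34 mm along its y, 9 to 59 mm above the lid's underside (the pusher's cap 5 mm higher). This point: middle of the tube's top edge, 22 mm from the lid's centre along the lid's -x, 59 mm above its underside
- slicing_disc: Steel slicing disc on a grey stem, about 0.12 kg, in the bowl under the lid; origin: centre of the foot's underside, on the bowl's floor; z up. Foot ring 52 mm diameter, 6 mm high, two notches at +x and -x (one over the drive pin); disc 114 mm diameter at 38 to 41 mm height, its cutter to 44 mm. Bore 16 mm wide, 36 mm deep, over the shaft: lift straight up 40 mm or more
- disc_top (a point): Top of the slicing disc's round grip, 66 mm above the foot's underside on the disc's axis; the grip is 28 mm in diameter and free from 44 to 66 mm height
- chopping_blade: Two-winged chopping blade, about 0.10 kg, standing on the worktop; origin: centre of the foot's underside; z up. Foot ring 52 mm diameter, 6 mm high, two notches 12 mm wide at +x and -x: either fits the pin, so its x axis must be parallel to the processor's, either way round, within 0.1 rad. Bore 16 mm wide, 36 mm deep. Fitted, its origin is 44 mm above the worktop; on top of the pin, 53 mm
- blade_top (a point): Top of the chopping blade's round grey hub, 68 mm above the foot's underside on its axis; the hub is 28 mm in diameter; two steel wings at 10 and 26 mm height reach out 58 mm along the blade's +y and -y: grip the hub above them
- board: Wooden chopping board, fixed, 240 mm along its x, 340 mm along its y, 22 mm high; origin: centre of its underside. Lid and disc fit side by side along its y, in front of (on the -x side of) the tomato. Keep the wrist clear of the wall cabinet behind: its door fronts and knobs begin about 0.56 m ahead of the base, its underside is 0.43 m above the worktop
- tumbler: Glass tumbler, 81 mm diameter, 92 mm high, loose, near the chopping blade; origin: centre of its underside. Not to be moved
- mustard_jar: Jar with a dark lid, 68 mm diameter, 99 mm high, loose, behind the board and the processor; origin: centre of its underside. Not to be moved
- tomato: Tomato, 69 mm diameter, 71 mm high, loose, lying on the board near the middle of its back (+x) edge; origin: centre of its underside. Not to be moved
- spice_jar: Spice jar with a screw cap, 45 mm diameter, 106 mm high, loose, standing close in front of the processor on its left; origin: centre of its underside. Not to be moved

How it is judged:
On the way, in this order (a step that is already met when the one before it is completed fails the run):
1. the lid is turned anticlockwise until its lugs are out of the catches, still lying on the bowl (x of lid_tab in the frame of processor above 0.003 m and z of lid in the frame of processor between 0.11 and 0.12 m and horizontal distance between lid and processor below 0.006 m), for 0.05 s.
2. the lid lies flat on the board, let go (x of lid in the frame of board between -0.11 and 0.11 m and y of lid in the frame of board between -0.16 and 0.16 m and z of lid in the frame of board between 0.016 and 0.028 m and angle between lid's own z axis and vertical below 0.1 rad and linear speed of lid below 0.03 m/s and contact force between lid and the fingers below 0.05 N), for 0.2 s.
3. the slicing disc stands upright on the board too, let go (x of slicing_disc in the frame of board between -0.11 and 0.11 m and y of slicing_disc in the frame of board between -0.16 and 0.16 m and z of slicing_disc in the frame of board between 0.016 and 0.028 m and angle between each of slicing_disc, lid's own z axis and vertical below 0.1 rad and linear speed of slicing_disc below 0.03 m/s and contact force between slicing_disc and the fingers below 0.05 N and x of lid in the frame of board between -0.11 and 0.11 m and y of lid in the frame of board between -0.16 and 0.16 m and z of lid in the frame of board between 0.016 and 0.028 m), for 0.2 s.
At the end, for the whole second after the job is handed in: Lid and disc rest on the board (centres within 110 mm of its middle along x, 160 mm along y; undersides on its top within 6 mm; level to 0.1 rad); the blade stands in the bowl within 5 mm of the shaft axis, 3.5 mm of fully down, upright to 0.07 rad; all at rest and let go (all of step 3 and horizontal distance between chopping_blade and processor below 0.005 m and z of chopping_blade in the frame of processor between 0.041 and 0.0475 m and angle between chopping_blade's own z axis and vertical below 0.07 rad and linear speed of each of lid, chopping_blade below 0.03 m/s and contact force between each of lid, chopping_blade and the fingers below 0.05 N); the robot touches nothing.
It fails at once if the lid, the slicing disc or the chopping blade is dropped (moves faster than 0.7 m/s while not held, as after a fall of 25 mm) ((linear speed of lid above 0.7 m/s and contact force between lid and the fingers below 0.05 N) or (linear speed of slicing_disc above 0.7 m/s and contact force between slicing_disc and the fingers below 0.05 N) or (linear speed of chopping_blade above 0.7 m/s and contact force between chopping_blade and the fingers below 0.05 N)).
It fails at once if the tumbler is moved by more than 30 mm or tipped (distance of tumbler from where it was at the start of the episode above 0.03 m or angle between tumbler's own z axis and vertical above 0.3 rad).
It fails at once if the mustard jar is moved by more than 30 mm or tipped (distance of mustard_jar from where it was at the start of the episode above 0.03 m or angle between mustard_jar's own z axis and vertical above 0.3 rad).
It fails at once if the spice jar is moved by more than 30 mm or tipped (distance of spice_jar from where it was at the start of the episode above 0.03 m or angle between spice_jar's own z axis and vertical above 0.3 rad).
It fails at once if the tomato is moved by more than 30 mm (distance of tomato from where it was at the start of the episode above 0.03 m).
It also fails if it takes over 72 s, if anything falls off the work surface, if the arm or the gripper's body presses on something with over 40 N, if the wrist force passes 120 N, or if a joint passes its speed limit or range.

## Working session

There is one attempt and no reset: what is moved stays moved. The work goes in short steps, Python scripts to look and compute and a tool call to move; the robot and the scene stay as the last step left them, time stands still between calls to the robot, and variables do not carry over. Pictures are saved under pics/ and viewed, at most 10 in all, crops included, and the job is handed in when it is done.

```bash
ls; mkdir -p pics
```

Create h.py:
```python
import numpy as np,cv2
from bench import robot, optics
def snap(n,f):
    s=optics.snapshot(n); cv2.imwrite('pics/'+f+'.png',s['color']); np.savez('pics/'+f+'.npz',**s); return s
def load(f): return dict(np.load('pics/'+f+'.npz'))
def ray(s,u,v):
    E=np.array(s['extrinsics']); R=E[:3,:3]; o=-R.T@E[:3,3]
    d=R.T@np.array([(u-s['cx'])/s['fx'],(v-s['cy'])/s['fy'],1]); return o,d/np.linalg.norm(d)
def plane(s,u,v,z):
    o,d=ray(s,u,v); return o+d*(z-o[2])/d[2]
def tri(*obs):
    A=np.zeros((3,3));b=np.zeros(3)
    rs=[ray(*t) for t in obs]
    for o,d in rs:
        P=np.eye(3)-np.outer(d,d);A+=P;b+=P@o
    p=np.linalg.solve(A,b); return p,[round(float(np.linalg.norm((np.eye(3)-np.outer(d,d))@(p-o)))*1000,1) for o,d in rs]
def proj(s,p):
    E=np.array(s['extrinsics']);q=E[:3,:3]@np.array(p)+E[:3,3]; return np.array([s['fx']*q[0]/q[2]+s['cx'],s['fy']*q[1]/q[2]+s['cy']])
```

Run:
```python
from h import *
for n in ['scene','top','wrist']:
    s=snap(n,n+'0'); E=s['extrinsics'];print(n,s['fx'],s['cx'],s['cy'],(-E[:3,:3].T@E[:3,3]).round(3),E[2,:3].round(3))
o=robot.get_obs();print(o['tool_pos'],o['ee_rot'],o['width'],o['time'])
```

```text
bench.py
pics
scene 620.3678096781891 319.54736621174595 250.5996096894036 [-0.294 -0.946  1.061] [ 0.513  0.61  -0.603]
top 508.4843964985474 310.02277361463587 240.71700733290177 [ 0.278 -0.029  1.345] [ 0.171  0.027 -0.985]
wrist 384.6580646647363 322.11449342624235 232.97363948653634 [ 0.243 -0.5    0.384] [-0.259 -0.08  -0.963]
[ 0.16706332 -0.52359805  0.2046012 ] [-3.13996383e+00 -1.82330960e-04  3.08770125e-01] 0.09402490374471112 0.15
```

View pics/scene0.png

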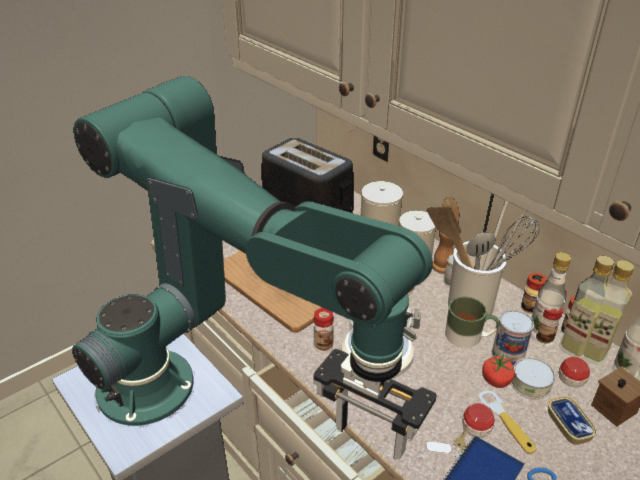

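View pics/top0.png

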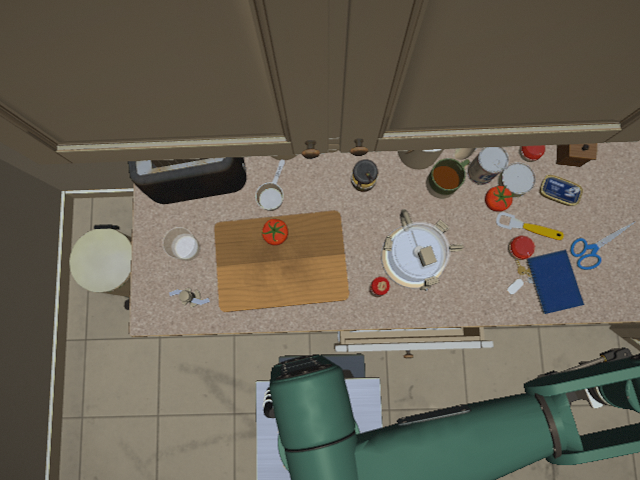

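The scene view has the processor half hidden by the arm. The top view shows the processor around (418,252), board (282,260), tomato (275,231), spice jar (380,286), tumbler (182,243), blade (188,296) and mustard jar (365,175). I'll zoom in on these.

Run:
```python
from h import *
s=load('top0');c=s['color']
a=cv2.resize(c[200:300,355:475],None,fx=5,fy=5,interpolation=cv2.INTER_CUBIC)
b=cv2.resize(c[270:320,155:220],(200*13//10,200),interpolation=cv2.INTER_CUBIC)
w=cv2.resize(load('wrist0')['color'],(200,150))
im=np.zeros((600,800,3),np.uint8);im[:500,:600]=a;im[:200,540:800]=b
im[250:400,600:]=w
cv2.imwrite('pics/z0.png',im)
for n,u,v,z in [('proc',418,252,.12),('board',282,260,.022),('tom',275,231,.07),('spice',380,286,.106),('tumb',182,243,.05),('blade',187,296,.068),('must',365,175,.099)]: print(n,plane(s,u,v,z).round(3))
```

```text
proc [ 0.454 -0.256  0.12 ]
board [0.459 0.083 0.022]
tom [0.528 0.095 0.07 ]
spice [ 0.376 -0.161  0.106]
tumb [0.509 0.34  0.05 ]
blade [0.37  0.321 0.068]
must [ 0.659 -0.139  0.099]
```

View pics/z0.png

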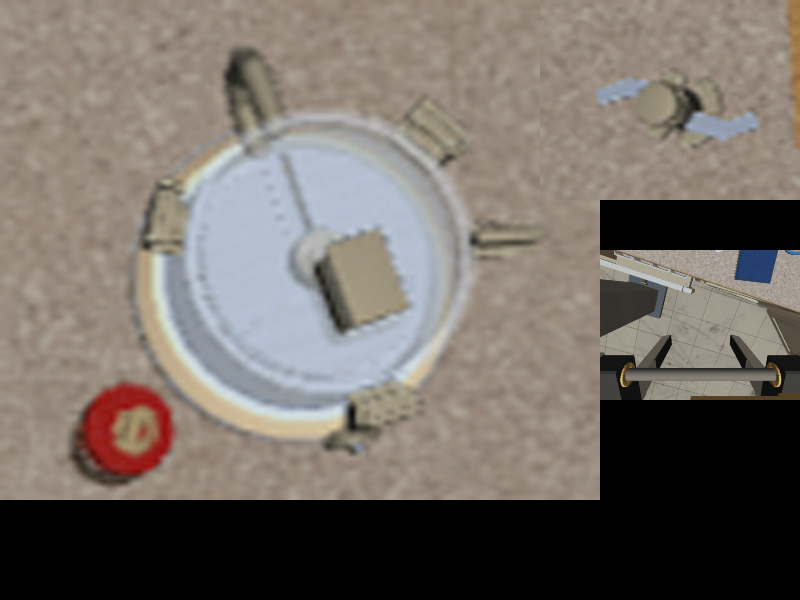

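The zoom shows the handle at about (405,217) in full-image pixels and catches at (388,244), (432,281) and (442,226). The tab is at (456,247), the pusher cap at (429,256), and the blade has its wings roughly left to right. I'll move over the processor for wrist views.

The rows are not in the units I measure in: shifts go in cm and turns go in units of 0.2 rad. I convert before sending: -0.04 m is -4, 0.036 m is 3.6.

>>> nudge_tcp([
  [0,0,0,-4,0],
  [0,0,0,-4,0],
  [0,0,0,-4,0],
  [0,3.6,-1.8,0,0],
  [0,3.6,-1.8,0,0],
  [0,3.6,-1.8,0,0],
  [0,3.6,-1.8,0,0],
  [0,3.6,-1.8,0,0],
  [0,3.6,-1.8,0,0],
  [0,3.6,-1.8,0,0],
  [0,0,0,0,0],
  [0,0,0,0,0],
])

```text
refused: rows[0]: [0, 0, 0, -4, 0] is not of type 'number' (schema: type "number"). Nothing was moved.
```

Refused on format, not on reach. It needs one flat list, 5 numbers to a row, no inner brackets.

>>> nudge_tcp(rows=[0,0,0,-4,0,0,0,0,-4,0,0,0,0,-4,0,0,3.6,-1.8,0,0,0,3.6,-1.8,0,0,0,3.6,-1.8,0,0,0,3.6,-1.8,0,0,0,3.6,-1.8,0,0,0,3.6,-1.8,0,0,0,3.6,-1.8,0,0,0,0,0,0,0,0,0,0,0,0])

```text
time: 1.15
tool_pos: [0.37, -0.3259, 0.3253]
ee_rot: [-3.142, 0.0, 0.313]
wrist_force: [-0.3, -1.1, -0.5]
width: 0.0173
finger_force: 0.0
```

Run:
```python
from h import *
robot.get_obs(); snap('wrist','w1'); snap('scene','s1'); snap('top','t1')
```

```bash
python3 -c "
import cv2,numpy as np
a=cv2.imread('pics/w1.png');cv2.imwrite('pics/w1v.png',a)"
```

```text
(no output)
```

View pics/w1.png

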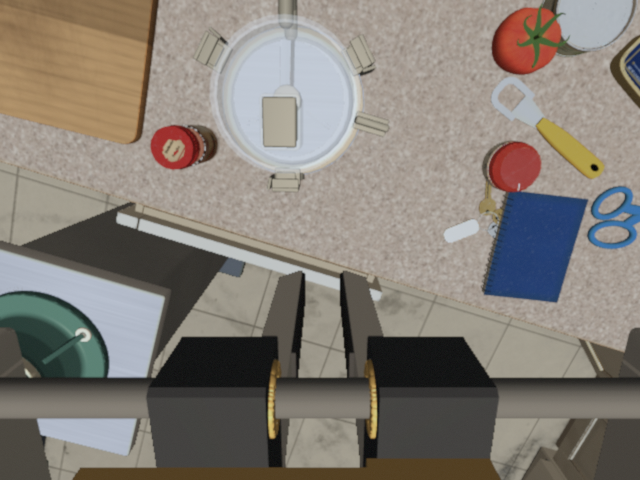

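The wrist view shows the processor well: catches at (210,48), (285,181) and (360,53), tab at (372,124), pusher cap centre (280,122), spice jar (175,147). I'll take a second view from a shifted place and triangulate.

In the tool's units: 0.035 m is 3.5, 0.02 m is 2.

>>> nudge_tcp(rows=[0,3.5,2,0,0,0,3.5,2,0,0,0,0,0,0,0,0,0,0,0,0])

```text
time: 1.63
tool_pos: [0.4477, -0.3459, 0.3224]
ee_rot: [-3.137, 0.003, 0.307]
wrist_force: [0.3, -0.4, 0.1]
width: 0.0005
finger_force: 0.0
```

Add to h.py:
```python
def khaki(s,roi,lo=(90,110,115),hi=(200,200,205),amin=60):
    c=s['color'];h=cv2.cvtColor(c,cv2.COLOR_BGR2HSV)
    m=cv2.inRange(h,(15,25,60),(35,140,230));m[:roi[1]]=0;m[roi[3]:]=0;m[:,:roi[0]]=0;m[:,roi[2]:]=0
    m=cv2.morphologyEx(m,cv2.MORPH_OPEN,np.ones((3,3),np.uint8))
    n,l,st,ce=cv2.connectedComponentsWithStats(m)
    out=[]
    for i in range(1,n):
        if st[i,4]>amin:
            r=cv2.minAreaRect(np.argwhere(l==i)[:,::-1].astype(np.float32)); out.append((ce[i].round(1),st[i,4],np.round(r[0],1),np.round(r[1],1),round(r[2],1)))
    return out
```

Run:
```python
from h import *
snap('wrist','w2')
for f in ['w1','w2']:
    s=load(f);c=s['color']
    print(f)
    p=plane(s,0,0,0)
    for k in khaki(s,(0,0,640,300)): print(*k)
s=load('w1');h=cv2.cvtColor(s['color'],cv2.COLOR_BGR2HSV)
for u,v in [(210,48),(285,181),(280,122),(372,124),(250,40),(480,130)]: print(u,v,h[v,u])
print(robot.get_obs()['tool_pos'])
```

```text
w1
[74.6 64.1] 18966 [75.5 73.5] [147. 151.] 90.0
[287.7   6.7] 293 [287.5   7. ] [14. 21.] 90.0
[548.    3.7] 77 [548.   4.] [ 8. 10.] 90.0
[208.4  47.4] 821 [208.4  46.1] [24.7 38.9] 25.5
[361.   53.6] 766 [361.3  54. ] [39.8 22.2] 64.8
[624.8  70.8] 1026 [624.   70.5] [71. 30.] 90.0
[570.2  51.1] 235 [572.2  52.6] [30.6 12.5] 20.2
[279.2 121.4] 1571 [279.  121.5] [49. 32.] 90.0
[367.  127.7] 802 [362.8 139.8] [37.3 65.2] 28.9
[203.5 130.8] 228 [204.7 131.9] [33.5 12. ] 54.0
[172.5 149.2] 273 [173.5 150.5] [19. 19.] 90.0
[488.  158.7] 240 [487.9 158. ] [14.  39.8] 23.0
[150.3 231.8] 14807 [216.7 267. ] [479.8  91.8] 17.3
[284.8 182.6] 623 [284.5 183.5] [19. 39.] 90.0
[489.1 203.6] 611 [490.7 201. ] [26.1 41.4] 4.8
[253.1 285.5] 2643 [250.  281.5] [ 35. 102.] 90.0
[319.9 292.3] 483 [322.  290.5] [17. 34.] 90.0
w2
[60.2 92.4] 22649 [63.  99.5] [126. 199.] 0.0
[466.5  22.8] 1226 [471.9  26.6] [44.9 54. ] 4.4
[588.   25.1] 547 [589.3  25. ] [49.6 2
[... 201 characters left out ...]
. ] 45.0
[168.  125.6] 702 [167.  124.5] [26.4 39.4] 26.6
[523.2 111. ] 79 [523.  110.5] [ 7. 14.] 90.0
[171.8 191.1] 217 [173.1 192. ] [29.7 12.2] 46.5
[231.9 203.4] 1371 [232.  203.5] [43. 32.] 90.0
[454.3 206.6] 237 [454.4 206.9] [13.8 43.4] 36.9
[138.6 215.2] 226 [139.5 216.5] [17. 17.] 90.0
[ 83.3 260.9] 6176 [144. 257.] [ 84. 288.] 90.0
[454.7 253.2] 523 [456.9 251.2] [28.6 31.5] 21.0
[245.5 249.3] 558 [245. 249.] [18. 36.] 90.0
[306.9 285.8] 689 [308.  283.5] [31. 30.] 90.0
[338.3 286.3] 702 [341.5 284.5] [29. 33.] 90.0
210 48 [ 23  31 166]
285 181 [ 24  29 175]
280 122 [ 21  30 176]
372 124 [ 23  31 173]
250 40 [107  12 185]
480 130 [ 15  28 164]
[ 0.44692826 -0.34559105  0.32404317]
```

View pics/w2.png

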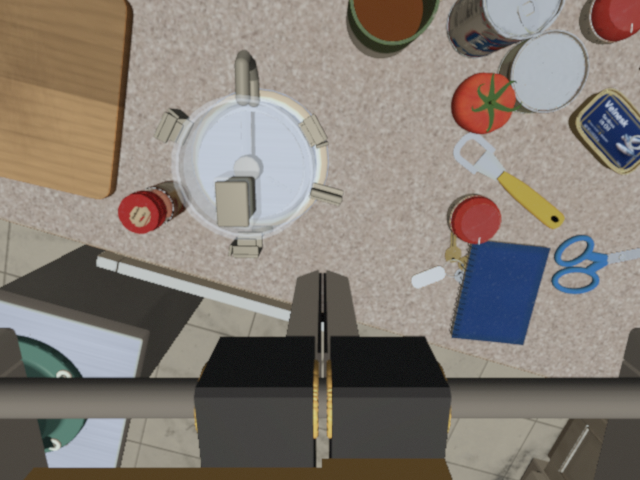

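Same parts in the second view: catches at (168,126), (245,249) and (314,130), tab (327,194), cap (233,203). Next I triangulate.

Run:
```python
from h import *
a,b=load('w1'),load('w2')
P={'cap':((279.2,121.4),(232.5,203.4)),'c60':((208.4,47.4),(168,125.6)),'c180':((284.8,182.6),(245.5,249.3)),'c300':((361,53.6),(314,130)),'tab':((372,124),(327,194)),'spice':((175,147),(142,212))}
Z={'cap':.179,'tab':.133,'spice':.106}
for n,(p,q) in P.items():
    z=Z.get(n,.131); print(n,tri((a,*p),(b,*q)),plane(a,*p,z).round(4),plane(b,*q,z).round(4))
C={n:(plane(a,*P[n][0],Z.get(n,.131))+plane(b,*P[n][1],Z.get(n,.131)))/2 for n in P}
x,y=np.array([C['c60'],C['c180'],C['c300']])[:,:2].T
ce=np.linalg.solve(np.c_[2*x,2*y,np.ones(3)],x**2+y**2);r=np.sqrt(ce[2]+ce[0]**2+ce[1]**2)
print('centre',ce[:2],r,np.mean(x),np.mean(y))
for n in C: v=C[n][:2]-ce[:2];print(n,np.linalg.norm(v),np.degrees(np.arctan2(v[1],v[0])))
```

```text
cap (array([ 0.43687872, -0.26793974,  0.17585555]), [0.2, 0.2]) [ 0.437  -0.2681  0.179 ] [ 0.4377 -0.2686  0.179 ]
c60 (array([ 0.47756044, -0.18376015,  0.12573179]), [0.2, 0.2]) [ 0.4771 -0.1856  0.131 ] [ 0.4783 -0.1855  0.131 ]
c180 (array([ 0.38213166, -0.28428136,  0.12942661]), [0.1, 0.1]) [ 0.3824 -0.2843  0.131 ] [ 0.3827 -0.2845  0.131 ]
c300 (array([ 0.51528481, -0.31630391,  0.12466536]), [0.3, 0.3]) [ 0.5141 -0.3163  0.131 ] [ 0.5155 -0.3162  0.131 ]
tab (array([ 0.46056966, -0.34681583,  0.1241048 ]), [0.3, 0.3]) [ 0.4601 -0.3461  0.133 ] [ 0.4622 -0.346   0.133 ]
spice (array([ 0.37731348, -0.16427174,  0.0981501 ]), [0.0, 0.0]) [ 0.3786 -0.1669  0.106 ] [ 0.3802 -0.1673  0.106 ]
centre [ 0.45795647 -0.26176847] 0.07871583534104794 0.45833333532663434 -0.26206770189144574
cap 0.02164512483732085 -162.2413418781406
c60 0.07871583534104748 75.5053622128506
c180 0.07871583534104797 -163.29029023221176
c300 0.07871583534104752 -43.79279521630171
tab 0.084308858072576 -87.83234366989716
spice 0.1229810095936581 129.7007931466498
```

Processor axis is at (0.458,-0.262) with yaw 0.28, and the lid is at about 0.03 rad. I'll go down on the tab's clockwise side.

In the tool's units: 0.03 m is 3, 0.01 m is 1.

>>> nudge_tcp(rows=[0,-1.3,1,3,0,0,0,0,4.1,0,0,0,0,4.1,0,0,0,0,4.1,0,0,0,0,4.1,0,0,0,0,0,0,0,0,0,0,0])

```text
time: 2.27
tool_pos: [0.4357, -0.3569, 0.13]
ee_rot: [-3.137, 0.003, 0.307]
wrist_force: [0.6, 0.3, 1.1]
width: 0.0006
finger_force: 0.0
```

>>> nudge_tcp(rows=[0,1,0.1,0.2,0,0,1,0.1,0,0,0,1,0.1,0,0,0,0.7,0,0,0,0,0.7,0,0,0,0,0.7,0,0,0,0,0,0,0,0,0,0,0,0,0])

```text
time: 2.93
tool_pos: [0.4887, -0.3444, 0.1292]
ee_rot: [-3.141, -0.0, 0.31]
wrist_force: [0.5, -0.3, -0.7]
width: 0.0002
finger_force: 0.0
```

Run:
```python
from h import *
s=snap('wrist','w3');snap('top','t3')
c=np.array([.458,-.262,.131])
print(proj(s,c),robot.get_obs()['wrist_force'])
im=s['color'].copy()
for a in range(0,60,6):
    t=np.radians(16.1+a+255-360);p=proj(s,[.458+.1*np.cos(t),-.262+.1*np.sin(t),.133]);cv2.circle(im,tuple(int(x) for x in p),2,(255,0,255),-1)
cv2.imwrite('pics/w3v.png',im)
```

```text
[146.69448522 296.08865817] [-0.58725892 -0.53250611 -1.36801262]
```

View pics/w3v.png

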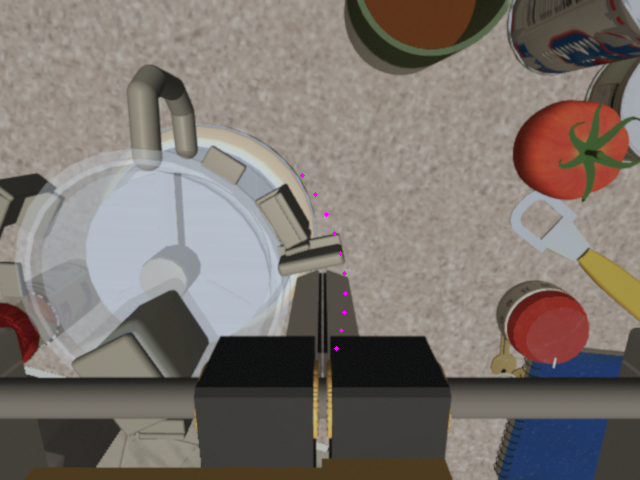

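The tab now sits at about 28–30 degrees from its locked place (arc dots near (340,255)), so the lid is free and still on the bowl. Backing off, rising, and turning to the lid's yaw.

In the tool's units: -0.02 m is -2, -0.04 m is -4, -0.115 rad is -0.575.

>>> nudge_tcp(rows=[0,-2,0,0,0,0,0,0,-4,0,0,0,0,-4,0,0.07,0,0,-4,0,0.07,-3,-1.2,-2,-0.575,0.07,-3,0,0,-0.575,0.07,-3,1.2,0,-0.575,0.07,0,0,0,-0.575,0.07,0,0,0,0,0.07,0,0,0,0])

```text
time: 3.87
tool_pos: [0.3894, -0.3867, 0.2692]
ee_rot: [-3.141, -0.001, 0.765]
wrist_force: [-0.4, -0.4, 0.1]
width: 0.0436
finger_force: 0.0
```

Run:
```python
from h import *
s=snap('wrist','w4');snap('top','t4')
for k in khaki(s,(0,0,640,300),amin=300): print(*k, plane(s,*k[0],.179).round(4),plane(s,*k[0],.131).round(4))
cv2.imwrite('pics/v4.png',s['color'])
```

```text
[74.8  6. ] 484 [73.   7.5] [15. 42.] 90.0 [ 0.3911 -0.1715  0.179 ] [ 0.3812 -0.1428  0.131 ]
[464.1  17.2] 926 [469.2  18.5] [72.7 26.4] 18.1 [ 0.5555 -0.352   0.179 ] [ 0.5749 -0.3554  0.131 ]
[568.8  28.9] 2534 [571.6  31.8] [58.  81.5] 54.3 [ 0.5971 -0.4049  0.179 ] [ 0.6239 -0.4178  0.131 ]
[313.2 101.3] 3922 [303.9 102.5] [ 77.9 214.9] 57.9 [ 0.4533 -0.3179  0.179 ] [ 0.4545 -0.3153  0.131 ]
[112.8  41.8] 486 [113.   41.2] [23.6 26.9] 56.3 [ 0.3907 -0.2006  0.179 ] [ 0.3808 -0.1771  0.131 ]
[127.6 229.1] 21016 [137.5 165. ] [268. 275.] 90.0 [ 0.296  -0.2811  0.179 ] [ 0.2692 -0.2719  0.131 ]
[167.1  47.6] 400 [168.  48.] [38.5 16.7] 77.1 [ 0.4121 -0.2278  0.179 ] [ 0.4059 -0.2091  0.131 ]
[259.5  66.3] 2636 [259.2  66.5] [64.7 42. ] 87.5 [ 0.4448 -0.2779  0.179 ] [ 0.4445 -0.2682  0.131 ]
[ 27.1 207.7] 1345 [ 29. 215.] [120.  58.] 90.0 [ 0.2591 -0.2198  0.179 ] [ 0.2257 -0.1997  0.131 ]
[610.8 214.5] 1582 [615.5 217. ] [96. 47.] 90.0 [ 0.5455 -0.5253  0.179 ] [ 0.563  -0.5596  0.131 ]
[436.5 252.7] 1037 [443.5 244.4] [29.7 92.6] 27.4 [ 0.4394 -0.4567  0.179 ] [ 0.4382 -0.4787  0.131 ]
[385. 287.] 612 [386.5 285. ] [37.6 25.6] 71.6 [ 0.3941 -0.4491  0.179 ] [ 0.3848 -0.4698  0.131 ]
[288.3 290.7] 377 [291.  288.5] [21. 26.] 90.0 [ 0.341  -0.3982  0.179 ] [ 0.3223 -0.4098  0.131 ]
```

View pics/v4.png

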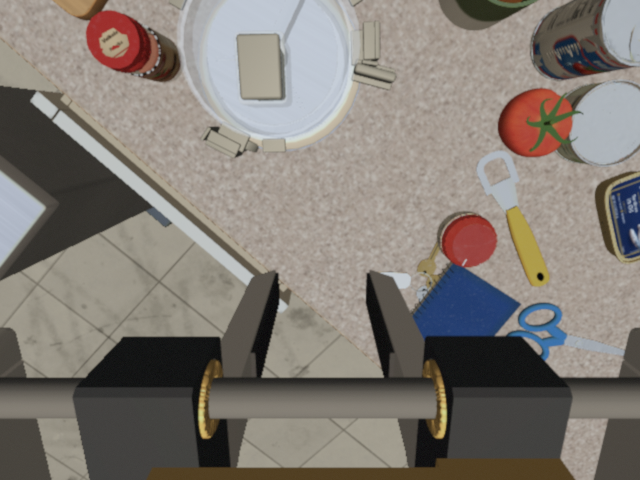

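The lid is turned: cap centre (259,66) and a lug clear of its catch. Next I line up over the feed tube.

>>> nudge_tcp(rows=[0.07,3.9,-1.34,0,-0.175,0.07,3.9,-1.2,0,0,0.07,3.8,-1.08,0,0,0.07,0,0,3,0,0.07,0,0,0,0,0.07,0,0,0,0])

```text
time: 4.47
tool_pos: [0.4449, -0.2774, 0.2375]
ee_rot: [-3.137, 0.001, 0.805]
wrist_force: [0.4, -0.5, 0.5]
width: 0.0702
finger_force: 0.0
```

Run:
```python
from h import *
for i in range(3):
    optics.snapshot('top');print(robot.get_obs()['tool_pos'],robot.get_obs()['ee_rot'][2])
```

```text
[ 0.44530848 -0.27857489  0.23913623] 0.8035658112560595
[ 0.44551401 -0.27937203  0.24017713] 0.8027635306584255
[ 0.44562064 -0.27983661  0.24074676] 0.8022505561919304
```

In the tool's units: 0.035 m is 3.5, 0.03 m is 3.

>>> nudge_tcp(rows=[0.07,0,-0.15,3.5,0,0.07,0,0,3.5,0,0.07,0,0,3,0,0.07,0,0,0,0,0.07,0,0,0,0,0,0,0,0,0,0,0,0,0,0,0,0,0,0,0,0,0,0,0,0,0,0,0,0,0,0,0,0,0,0])

```text
time: 5.53
tool_pos: [0.4443, -0.2778, 0.1403]
ee_rot: [3.141, 0.0, 0.804]
wrist_force: [1.4, -1.3, 5.9]
width: 0.0341
finger_force: 29.9
```

In the tool's units: -0.03 m is -3, -0.02 m is -2.

>>> nudge_tcp(rows=[0,0,0,-1,0,0,0,0,-1.5,0,0,0,0,-2,0,0,0,0,-3,0,0,0,0,-3,0,0,0,0,0,0,0,0,0,0,0])

```text
time: 6.12
tool_pos: [0.4452, -0.2784, 0.2469]
ee_rot: [3.137, -0.0, 0.804]
wrist_force: [-1.3, 1.3, -2.3]
width: 0.0335
finger_force: 29.9
```

Run:
```python
from h import *
snap('wrist','w5')
s=load('t1');c=s['color'];h=cv2.cvtColor(c,cv2.COLOR_BGR2HSV)
m=cv2.inRange(h,(8,90,60),(22,255,255))
n,l,st,ce=cv2.connectedComponentsWithStats(m);i=1+np.argmax(st[1:,4]);print(st[i])
pts=np.argwhere(l==i)[:,::-1]
w=np.array([plane(s,*p,.022)[:2] for p in cv2.convexHull(pts.astype(np.int32))[:,0]],np.float32)
print(cv2.minAreaRect(w), cv2.boxPoints(cv2.minAreaRect(w)).round(3).tolist())
r=cv2.inRange(h,(0,150,60),(8,255,255));n,l,st,ce=cv2.connectedComponentsWithStats(r)
for i in range(1,n):
    if st[i,4]>80: print(ce[i],st[i],plane(s,*ce[i],.07),plane(s,*ce[i],.106))
```

```text
[  214   210   135   102 11096]
((0.45906510949134827, 0.08774036914110184), (0.24002838134765625, 0.3393632471561432), 3.792482376098633) [[0.328000009059906, 0.24899999797344208], [0.35100001096725464, -0.09000000357627869], [0.5899999737739563, -0.07400000095367432], [0.5680000185966492, 0.26499998569488525]]
[532.89516129 151.25      ] [522 145  23  15 248] [ 0.71436486 -0.57698664  0.07      ] [ 0.70203818 -0.56151696  0.106     ]
[495.99107143 200.79464286] [485 187  27  24 336] [ 0.58646849 -0.47074272  0.07      ] [ 0.57775437 -0.458274    0.106     ]
[274.79891304 232.20108696] [262 219  26  26 368] [0.52514038 0.09569263 0.07      ] [0.51815852 0.09216186 0.106     ]
[379.2513369  285.65240642] [371 277  19  18 187] [ 0.3800556 -0.163193   0.07     ] [ 0.37717179 -0.1594113   0.106     ]
```

>>> nudge_tcp(rows=[0,1.5,-2,0,0,0,2.04,-2.79,0,0,0,2.04,-2.79,0,0,0,2.04,-2.79,0,0,0,2.04,-2.79,0,0,0,2.04,-2.79,0,0,0,2.04,-2.79,0,0,0,2.04,-2.79,0,0,0,0,0,3,0,0,0,0,3,0,0,0,0,3,0,0,0,0,3,0,0,0,0,0,0,0,0,0,0,0,0,0,0,0,0])

```text
time: 7.42
tool_pos: [0.3992, -0.0149, 0.1251]
ee_rot: [3.141, -0.0, 0.804]
wrist_force: [0.3, 0.3, -1.1]
width: 0.0337
finger_force: 29.9
```

Run:
```python
from h import *
snap('scene','s6');snap('top','t6');print(robot.get_obs()['tool_pos'],robot.get_obs()['wrist_force'])
```

```text
[ 0.40034538 -0.0151152   0.12667196] [ 0.04390606  0.03673827 -1.32277554]
```

In the tool's units: 0.03 m is 3, 0.025 m is 2.5.

>>> nudge_tcp(rows=[0,0,0,3,0,0,0,0,2.5,0,0,0,0,1,0,0,0,0,0.6,0,0,0,0,0.3,0,0,0,0,0.2,0,0,0,0,0,0,0,0,0,0,0])

```text
time: 8.18
tool_pos: [0.3999, -0.015, 0.0497]
ee_rot: [3.14, -0.001, 0.804]
wrist_force: [0.3, -0.0, -1.5]
width: 0.0339
finger_force: 29.9
```

>>> nudge_tcp(rows=[0,0,0,0.2,0,0,0,0,0.1,0,0,0,0,0.1,0,0,0,0,0,0,0,0,0,0,0])

```text
time: 8.6
tool_pos: [0.4001, -0.015, 0.0474]
ee_rot: [3.139, -0.002, 0.804]
wrist_force: [-2.9, 0.1, 9.1]
width: 0.0336
finger_force: 30.0
```

The force has risen to 9 N, so the lid is on the board. Releasing and rising.

In the tool's units: -0.04 m is -4, -0.02 m is -2.

>>> nudge_tcp(rows=[0.06,0,0,-0.05,0,0.06,0,0,0,0,0.06,0,0,0,0,0.06,0,0,0,0,0.06,0,0,-2,0,0.06,0,0,-4,0,0.06,0,0,-4,0,0.06,0,0,-4,0,0.06,0,0,-4,0,0.06,0,0,0,0])

```text
time: 9.43
tool_pos: [0.4027, -0.0154, 0.2339]
ee_rot: [3.128, -0.009, 0.804]
wrist_force: [0.8, -0.7, 0.2]
width: 0.0598
finger_force: 0.0
```

Run:
```python
from h import *
s=snap('top','t7');print(robot.get_obs()['tool_pos'])
```

```text
[ 0.40141281 -0.01519922  0.2299757 ]
```

In the tool's units: -0.0247 m is -2.47, 0.0222 m is 2.22, 0.105 rad is 0.525.

>>> nudge_tcp(rows=[0.06,-2.47,2.22,0,0,0.06,-2.47,2.22,0,0,0.06,-2.47,2.22,0,0,0.06,-2.47,2.22,0,0,0.06,-2.47,2.22,0,0,0.06,-2.47,2.22,0,0,0.06,-2.47,2.22,0,0,0.06,-2.47,2.22,0,0,0.06,0,0,0,0.525,0.06,0,0,0,0.525,0.06,0,0,0,0.525,0.06,0,0,0,0.525,0.06,0,0,0,0.525,0.06,0,0,0,0,0.06,0,0,0,0])

```text
time: 10.73
tool_pos: [0.3891, -0.2799, 0.2234]
ee_rot: [-3.139, 0.001, 0.281]
wrist_force: [0.4, -0.8, 0.1]
width: 0.0599
finger_force: 0.0
```

Run:
```python
from h import *
s=snap('wrist','w8');t=snap('top','t8');print(robot.get_obs()['tool_pos'])
print(proj(t,[.458,-.262,.11]),proj(s,[.458,-.262,.11]))
b=load('t7')['color']
im=np.zeros((480,800,3),np.uint8);im[:,160:]=s['color']
im[:,:400]=0
im[:,400-240:]=s['color']
z=cv2.resize(b[190:330,205:365],(320,280));im[200:480,:320]=z
cv2.imwrite('pics/v8.png',im)
```

```text
[ 0.38934149 -0.28001529  0.2239984 ]
[419.84765052 251.02937069] [324.27607213 135.62220556]
```

View pics/v8.png

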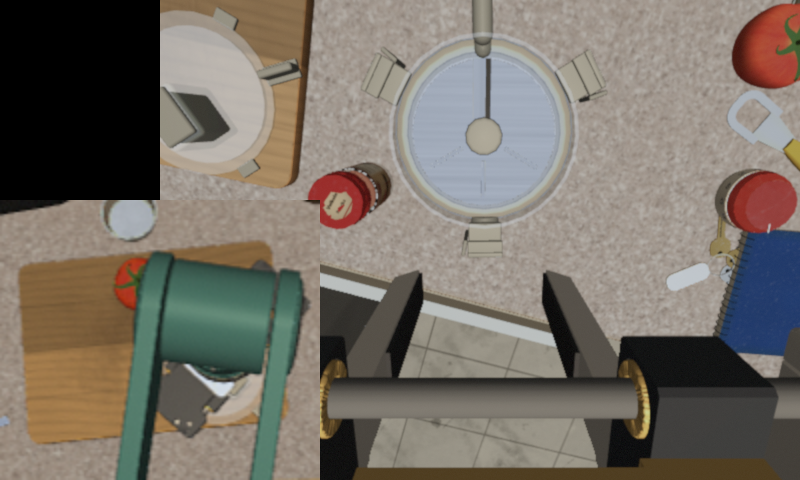

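The lid lies flat on the board, with the tube and tab visible at left. The disc grip's top at (324,136) in the wrist image falls exactly where I predicted. Going down to grip it.

>>> nudge_tcp(rows=[0.06,3.6,0.1,0,0,0.06,3.5,0.1,0,0,0.06,0,0,3,0,0.06,0,0,3,0,0.06,0,0,3,0,0.06,0,0,2,0,0.06,0,0,1,0,0.06,0,0,1,0,0.06,0,0,0,0,0.06,0,0,0,0])

```text
time: 11.67
tool_pos: [0.4588, -0.263, 0.0957]
ee_rot: [3.141, -0.001, 0.279]
wrist_force: [0.3, -0.0, 0.6]
width: 0.06
finger_force: 0.0
```

In the tool's units: 0.003 m is 0.3, -0.001 m is -0.1.

>>> nudge_tcp(rows=[0.06,-0.05,-0.1,0.3,0,0,0,0,0,0,0,0,0,0,0,0,0,0,0,0,0,0,0,0,0,0,0,0,0,0,0,0,0,0,0])

```text
time: 12.25
tool_pos: [0.4577, -0.2617, 0.0922]
ee_rot: [3.142, -0.0, 0.279]
wrist_force: [-0.6, 1.0, 1.0]
width: 0.0274
finger_force: 30.0
```

In the tool's units: -0.015 m is -1.5, -0.035 m is -3.5.

>>> nudge_tcp(rows=[0,0,0,-1,0,0,0,0,-1.5,0,0,0,0,-2,0,0,0,0,-3,0,0,0,0,-3.5,0,0,0,0,-3.5,0,0,0,0,0,0,0,0,0,0,0])

```text
time: 12.92
tool_pos: [0.4587, -0.2627, 0.2403]
ee_rot: [3.136, -0.004, 0.279]
wrist_force: [-0.4, -0.2, -1.6]
width: 0.0274
finger_force: 30.0
```

Run:
```python
from h import *
snap('wrist','w9')
```

>>> nudge_tcp(rows=[0,0.3,-1.8,0,0,0,0.55,-3.54,0,0,0,0.55,-3.54,0,0,0,0.55,-3.54,0,0,0,0.55,-3.54,0,0,0,0.55,-3.54,0,0,0,0.55,-3.54,0,0,0,0.55,-3.54,0,0,0,0.55,-3.54,0,0,0,0.55,-3.54,0,0,0,0.55,-3.54,0,0,0,0.55,-3.54,0,0,0,0.3,-1.8,0,0,0,0,0,3,0,0,0,0,3,0,0,0,0,3,0,0,0,0,0,0,0,0,0,0,0,0,0,0,0,0])

```text
time: 14.55
tool_pos: [0.4047, 0.1654, 0.1474]
ee_rot: [3.141, 0.0, 0.279]
wrist_force: [-0.3, 0.1, -0.8]
width: 0.0274
finger_force: 30.0
```

Run:
```python
from h import *
s=snap('scene','s10');snap('top','t10');print(robot.get_obs()['tool_pos'])
```

```text
[0.40589716 0.16562998 0.14912255]
```

In the tool's units: 0.03 m is 3, 0.025 m is 2.5.

>>> nudge_tcp(rows=[0,0,0,3,0,0,0,0,2.5,0,0,0,0,1.2,0,0,0,0,0.4,0,0,0,0,0.2,0,0,0,0,0.2,0,0,0,0,0,0,0,0,0,0,0])

```text
time: 15.32
tool_pos: [0.4056, 0.1657, 0.0734]
ee_rot: [3.141, -0.003, 0.279]
wrist_force: [0.6, 0.0, -1.1]
width: 0.0276
finger_force: 30.0
```

In the tool's units: 0.001 m is 0.1.

>>> nudge_tcp(rows=[0,0,0,0.1,0,0,0,0,0.1,0,0,0,0,0.1,0,0,0,0,0.1,0,0,0,0,0,0,0,0,0,0,0])

```text
time: 15.82
tool_pos: [0.4054, 0.1659, 0.0703]
ee_rot: [-3.141, -0.003, 0.279]
wrist_force: [-2.5, 0.5, 7.2]
width: 0.0274
finger_force: 30.0
```

In the tool's units: -0.04 m is -4, -0.039 m is -3.9.

>>> nudge_tcp(rows=[0.06,0,0,0,0,0.06,0,0,0,0,0.06,0,0,0,0,0.06,0,0,0,0,0.06,0,0,-2,0,0.06,0,0,-4,0,0.06,0,0,-4,0,0.06,0,0,-4,0,0.06,0,0,-4,0,0.06,-1.6,-3.9,0,0,0.06,-1.6,-3.9,0,0,0.06,-1.6,-3.9,0,0,0.06,-1.6,-3.9,0,0,0.06,0,0,0,0,0.06,0,0,0,0])

```text
time: 17.07
tool_pos: [0.2998, 0.2976, 0.2477]
ee_rot: [3.141, 0.0, 0.284]
wrist_force: [-0.5, 0.0, -0.4]
width: 0.0596
finger_force: 0.0
```

Run:
```python
from h import *
s=snap('wrist','w11');t=snap('top','t11');sc=snap('scene','s11');print(robot.get_obs()['tool_pos'])
im=np.zeros((600,800,3),np.uint8);im[:480,:640]=s['color']
im[300:600,500:800]=cv2.resize(t['color'][190:330,195:335],(300,300))
cv2.imwrite('pics/v11.png',im)
for k in khaki(s,(0,0,640,300),amin=200): print(*k, plane(s,*k[0],.068).round(4))
```

```text
[0.30191626 0.29549541 0.24764032]
[ 23.7 134.1] 14074 [ 30.  149.5] [299.  60.] 90.0 [0.2923 0.5759 0.068 ]
[182.1 200.1] 53315 [318.5 149.5] [563. 299.] 0.0 [0.2726 0.4272 0.068 ]
[505.3 103.4] 30736 [529.2 108.9] [272.6 235. ] 11.7 [0.4388 0.1683 0.068 ]
[336.2  20.7] 479 [336.8  19.7] [60.5 22.9] 7.0 [0.4598 0.3313 0.068 ]
[311.3 127.5] 1573 [312. 127.] [48.7 49.2] 43.0 [0.3708 0.3278 0.068 ]
[501.3 142.4] 739 [501.5 142.5] [29. 29.] 90.0 [0.4066 0.1582 0.068 ]
[403.3 285.6] 696 [403.4 284.3] [43.8 23.7] 63.4 [0.2487 0.1966 0.068 ]
```

View pics/v11.png

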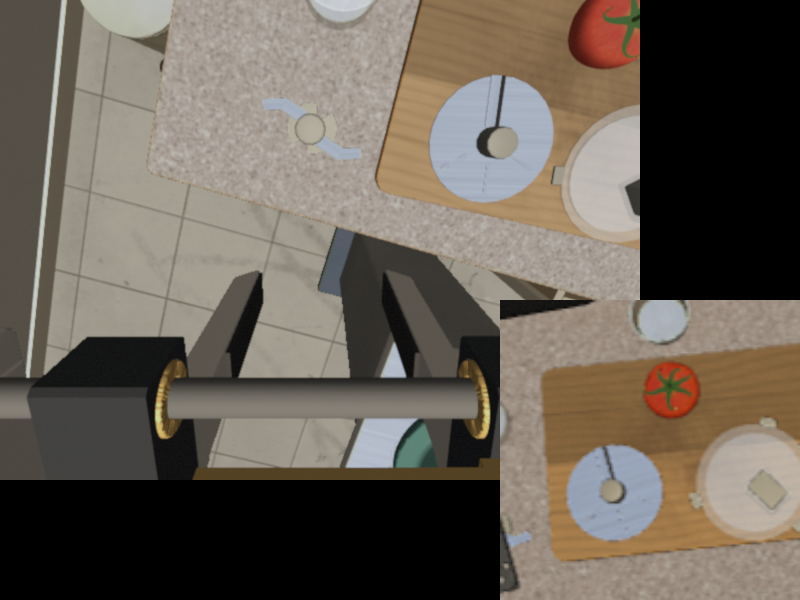

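The disc stands on the board at (490,140) beside the lid at (630,180), and the tomato is untouched. The blade hub is at (311,128), with wing tips near (265,104) and (360,155). I'll take a second, closer view and measure the hub and wings.

The rows are not in the units I measure in: shifts go in cm and turns go in units of 0.2 rad. I convert before sending: 0.025 m is 2.5, 0.02 m is 2.

>>> nudge_tcp(rows=[0.06,2.5,1,2,0,0.06,2,1,2,0,0.06,0,0,0,0,0.06,0,0,0,0,0.06,0,0,0,0])

```text
time: 17.63
tool_pos: [0.3505, 0.2886, 0.2084]
ee_rot: [-3.141, 0.0, 0.276]
wrist_force: [-0.1, 0.2, -0.3]
width: 0.0597
finger_force: 0.0
```

Run:
```python
from h import *
snap('wrist','w12')
print(robot.get_obs()['tool_pos'])
H=[]
for f in ['w11','w12']:
    s=load(f);h=cv2.cvtColor(s['color'],cv2.COLOR_BGR2HSV)
    ks=[k for k in khaki(s,(200,0,420,300),amin=100)]
    for k in ks: print(f,*k)
    m=cv2.inRange(h,(100,25,110),(125,120,255))
    n,l,st,ce=cv2.connectedComponentsWithStats(m)
    for i in range(1,n):
        if 100<st[i,4]<4000 and 200<ce[i][0]<420:
            q=np.argwhere(l==i)[:,::-1].astype(np.float32)
            b=cv2.boxPoints(cv2.minAreaRect(q)); print(f,'wing',ce[i].round(1),st[i],q[q[:,0].argmin()],q[q[:,0].argmax()],b.round(1).tolist(),h[tuple(q[0].astype(int)[::-1])])
    g=cv2.cvtColor(s['color'],cv2.COLOR_BGR2GRAY)
```

```text
[0.35044303 0.28907217 0.20905045]
w11 [336.2  20.7] 479 [336.8  19.7] [60.5 22.9] 7.0
w11 [404.1 132.7] 4507 [397.5 110.5] [185.  43.] 90.0
w11 [311.3 127.5] 1573 [312. 127.] [48.7 49.2] 43.0
w11 [266.8 246.7] 13465 [309.5 241. ] [116. 219.] 90.0
w11 [402.8 285.3] 677 [403.2 283.5] [41.2 23.6] 66.0
w11 wing [284.1 106.6] [263  98  43  21 428] [263. 100.] [305. 112.] [[260.79998779296875, 107.0], [265.5, 91.9000015258789], [307.5, 105.0], [302.79998779296875, 120.0999984741211]] [108  25 185]
w11 wing [338.  149.8] [317 137  43  22 434] [317. 144.] [359. 149.] [[314.79998779296875, 150.39999389648438], [319.8999938964844, 135.60000610351562], [361.5, 149.8000030517578], [356.3999938964844, 164.60000610351562]] [108  25 186]
w11 wing [395.1 366.6] [384 346  22  32 384] [384. 375.] [405. 373.] [[384.0, 346.0], [405.0, 346.0], [405.0, 377.0], [384.0, 377.0]] [108  33 115]
w11 wing [379.4 441.9] [ 349  419   69   48 2047] [349. 466.] [417. 419.] [[349
[... 416 characters left out ...]
7.5] [ 63. 181.] 90.0
w12 [402.7 285.7] 650 [403. 284.] [40.8 23. ] 64.5
w12 wing [258.6 156.3] [235 147  46  23 501] [235. 149.] [280. 161.] [[232.60000610351562, 157.0], [237.39999389648438, 140.89999389648438], [283.1000061035156, 154.5], [278.29998779296875, 170.60000610351562]] [108  30 184]
w12 wing [315.3 202.1] [294 189  44  23 465] [294. 198.] [337. 201.] [[292.20001220703125, 203.60000610351562], [297.20001220703125, 188.10000610351562], [339.29998779296875, 201.8000030517578], [334.29998779296875, 217.3000030517578]] [108  30 185]
w12 wing [395.8 443.5] [ 356  419   79   49 2989] [356. 465.] [434. 451.] [[356.0, 419.0], [434.0, 419.0], [434.0, 467.0], [356.0, 467.0]] [108  25 185]
```

Run:
```python
from h import *
a,b=load('w11'),load('w12')
for n,p,q in [('Lc',(284.1,106.6),(258.6,156.3)),('Rc',(338,149.8),(315.3,202.1)),('Ltip',(263,104),(235,153.5)),('Rtip',(360,154),(338,206))]:
    print(n,tri((a,*p),(b,*q)))
ca=cv2.resize(a['color'][85:170,255:365],(800,618),interpolation=cv2.INTER_CUBIC)[:560]
cb=cv2.resize(b['color'][130:225,225:345],(800,633),interpolation=cv2.INTER_CUBIC)
cv2.imwrite('pics/v12.png',cb[:600])
```

```text
Lc (array([0.38191597, 0.36105205, 0.0112066 ]), [0.6, 0.6])
Rc (array([0.35674655, 0.29660156, 0.02796766]), [0.1, 0.1])
Ltip (array([0.37840519, 0.38272997, 0.01273165]), [0.1, 0.1])
Rtip (array([0.35911132, 0.27440055, 0.02886953]), [0.4, 0.4])
```

View pics/v12.png

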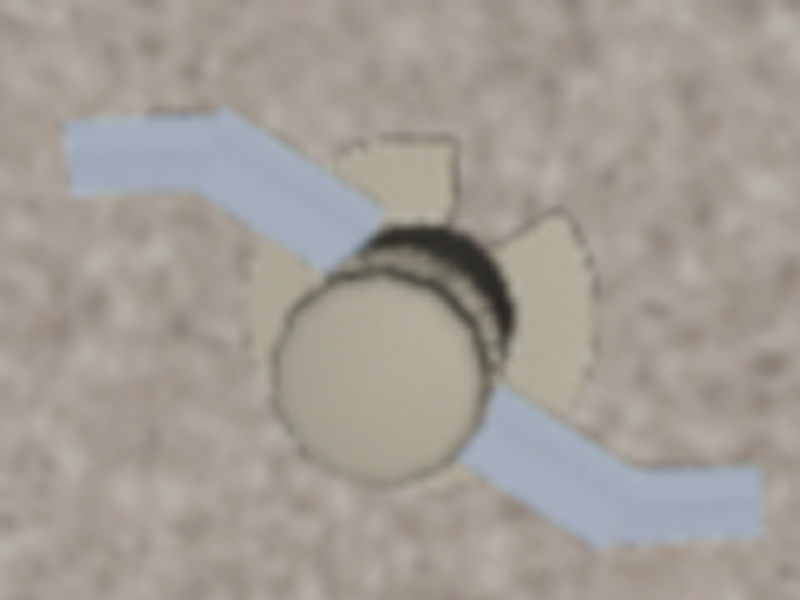

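One notch is visible at upper right of the foot, with corners at (457,140) and (565,207) in the crop. The left wing is the low one and the right wing is the high one. Computing the axis and yaw.

Run:
```python
from h import *
a,b=load('w11'),load('w12')
c=lambda x,y:(225+x/6.6667,130+y/6.6667)
hub=c(380,375); print('hub',hub,tri((a,310,128),(b,*hub)),plane(b,*hub,.068),plane(a,310,128,.068))
for f,s,p in [('w11',a,(310,128)),('w12',b,hub)]:
    g=cv2.GaussianBlur(cv2.cvtColor(s['color'],cv2.COLOR_BGR2GRAY),(3,3),0)
    x,y=int(p[0])-30,int(p[1])-30
    r=cv2.HoughCircles(cv2.resize(g[y:y+60,x:x+60],None,fx=4,fy=4,interpolation=cv2.INTER_CUBIC),cv2.HOUGH_GRADIENT,1,200,param1=80,param2=15,minRadius=45,maxRadius=75)
    r=r[0][0]; q=(x+r[0]/4,y+r[1]/4); print(f,q,r[2]/4,plane(s,*q,.068))
h=plane(b,*hub,.068)[:2]
A,B=plane(b,*c(457,140),.006),plane(b,*c(565,207),.006)
print(A,B,np.linalg.norm(A-B))
for nm,P in (('A',A),('B',B)): print(np.linalg.norm(P[:2]-h))
m=(A+B)[:2]/2-h; n=(B-A)[:2]; print('notch yaw',np.arctan2(m[1],m[0]),'perp',np.arctan2(n[1],n[0])+np.pi/2)
L,R=plane(b,*c(68,158),.010),plane(b,*c(762,502),.026)
d=(L-R)[:2];print('tips',np.linalg.norm(d),np.arctan2(d[1],d[0])-np.pi/2,(L+R)/2)
```

```text
hub (281.999715001425, 186.24971875140625) (array([0.36998153, 0.32855202, 0.06810581]), [0.2, 0.2]) [0.36992275 0.32835453 0.068     ] [0.37002048 0.32875837 0.068     ]Traceback (most recent call last):
  File "<stdin>", line 9, in <module>
TypeError: 'NoneType' object is not subscriptable
```

Run:
```python
from h import *
b=load('w12')
c=lambda x,y:(225+x/6.6667,130+y/6.6667)
h=plane(b,*c(380,375),.068)[:2]
A,B=plane(b,*c(457,140),.006),plane(b,*c(565,207),.006)
print(A,B,np.linalg.norm(A-B))
for P in (A,B): print(np.linalg.norm(P[:2]-h))
m=(A+B)[:2]/2-h; n=(B-A)[:2]; print('notch yaw',np.arctan2(m[1],m[0]),'perp',np.arctan2(n[1],n[0])+np.pi/2)
L,R=plane(b,*c(68,158),.010),plane(b,*c(762,502),.026)
d=(L-R)[:2];print('tips',np.linalg.norm(d),np.arctan2(d[1],d[0])-np.pi/2,(L+R)/2)
```

```text
[0.39537395 0.32963221 0.006     ] [0.39035718 0.31191278 0.006     ] 0.018415920672072646
0.02548324899970187
0.02622779198849844
notch yaw -0.3191761733014193 perp -0.27590179613091426
tips 0.11097331867726092 -0.1654748936605681 [0.36875581 0.32822277 0.018     ]
```

Blade axis is at (0.370,0.328) with the hub top triangulated to 68 mm, and the notch direction is −0.31 rad. Gripping the hub above the wings.

>>> nudge_tcp(rows=[0.06,2.96,-3.25,0,0,0.06,0,0,4,0,0.06,0,0,4,0,0.06,0,0,4,0,0.06,0,0,3,0,0.06,0,0,1.2,0,0.06,0,0,0.7,0,0.06,0,0,0,0,0.06,0,0,0,0,0.06,0,0,0,0])

```text
time: 18.52
tool_pos: [0.3699, 0.3278, 0.0414]
ee_rot: [-3.14, -0.004, 0.279]
wrist_force: [-0.1, 1.0, -0.1]
width: 0.0598
finger_force: 0.0
```

In the tool's units: 0.004 m is 0.4, -0.0005 m is -0.05.

>>> nudge_tcp(rows=[0.06,0,-0.05,0.4,0,0,0,0,0,0,0,0,0,0,0,0,0,0,0,0,0,0,0,0,0,0,0,0,0,0,0,0,0,0,0])

```text
time: 19.1
tool_pos: [0.3685, 0.3275, 0.0351]
ee_rot: [-3.141, -0.0, 0.279]
wrist_force: [0.1, 1.4, 0.0]
width: 0.0273
finger_force: 30.0
```

>>> nudge_tcp(rows=[0,0,0,-1,0,0,0,0,-2,0,0,0,0,-3,0,0,0,0,-3.5,0,0,0,0,-3.5,0,0,0,0,-3.5,0,0,0,0,-3.5,0,0,0,0,0,0,0,0,0,0,0])

```text
time: 19.85
tool_pos: [0.3694, 0.3278, 0.2381]
ee_rot: [-3.14, -0.006, 0.279]
wrist_force: [-0.8, 0.0, -2.2]
width: 0.0275
finger_force: 30.0
```

Run:
```python
from h import *
snap('wrist','w13');print(robot.get_obs()['tool_pos'])
```

```text
[0.36841482 0.32717922 0.23541249]
```

In the tool's units: -0.118 rad is -0.59.

>>> nudge_tcp(rows=[0,0,0,0,-0.59,0,0,0,0,-0.59,0,0,0,0,-0.59,0,0,0,0,-0.59,0,0,0,0,-0.59,0,0,0,0,0])

```text
time: 20.4
tool_pos: [0.3673, 0.3264, 0.232]
ee_rot: [-3.14, 0.006, 0.871]
wrist_force: [-0.2, 0.1, -1.9]
width: 0.0271
finger_force: 30.0
```

>>> nudge_tcp(rows=[0,-1.31,1.5,0,0,0,-2.62,2.99,0,0,0,-2.62,2.99,0,0,0,-2.62,2.99,0,0,0,-2.62,2.99,0,0,0,-2.62,2.99,0,0,0,-2.62,2.99,0,0,0,-2.62,2.99,0,0,0,-2.62,2.99,0,0,0,-2.62,2.99,0,0,0,-2.62,2.99,0,0,0,-2.62,2.99,0,0,0,-2.62,2.99,0,0,0,-2.62,2.99,0,0,0,-2.62,2.99,0,0,0,-1.31,1.5,0,0,0,0,0,0,0,0,0,0,0,0,0,0,0,0,0])

```text
time: 21.98
tool_pos: [0.4566, -0.2615, 0.2337]
ee_rot: [-3.139, -0.0, 0.868]
wrist_force: [0.6, 0.4, -1.1]
width: 0.0275
finger_force: 30.0
```

Run:
```python
from h import *
for i in range(3): snap('wrist','w14');o=robot.get_obs();print(o['tool_pos'],o['ee_rot'])
```

```text
[ 0.45683052 -0.26123038  0.23424187] [-3.13978582e+00 -2.20331158e-04  8.68733771e-01]
[ 0.45696667 -0.26112165  0.23463356] [-3.14062363e+00 -1.58739715e-04  8.69478882e-01]
[ 0.45711585 -0.26113185  0.23498148] [-3.14139700e+00 -1.34879892e-04  8.69921892e-01]
```

>>> nudge_tcp(rows=[0,-0.08,0.12,2,0,0,0,0,2.5,0,0,0,0,2.5,0,0,0,0,2,0,0,0,0,1.5,0,0,0,0,0.8,0,0,0,0,0,0,0,0,0,0,0,0,0,0,0,0])

```text
time: 22.88
tool_pos: [0.4584, -0.2641, 0.1237]
ee_rot: [3.139, -0.0, 0.869]
wrist_force: [0.7, 0.4, -1.3]
width: 0.0275
finger_force: 30.0
```

>>> nudge_tcp(rows=[0,0,0,0.8,0,0,0,0,0.6,0,0,0,0,0.5,0,0,0,0,0,0,0,0,0,0,0])

```text
time: 23.3
tool_pos: [0.4572, -0.2637, 0.1023]
ee_rot: [-3.14, 0.0, 0.869]
wrist_force: [-0.2, -0.3, -1.4]
width: 0.0277
finger_force: 30.0
```

>>> nudge_tcp(rows=[0,0,0,0.5,0,0,0,0,0.4,0,0,0,0,0.3,0,0,0,0,0.2,0,0,0,0,0,0,0,0,0,0,0])

```text
time: 23.8
tool_pos: [0.4575, -0.2639, 0.0888]
ee_rot: [-3.141, 0.0, 0.869]
wrist_force: [-0.3, -0.3, -1.0]
width: 0.0275
finger_force: 30.0
```

In the tool's units: 0.002 m is 0.2.

>>> nudge_tcp(rows=[0,0,0,0.2,0,0,0,0,0.2,0,0,0,0,0.2,0,0,0,0,0,0,0,0,0,0,0])

```text
time: 24.22
tool_pos: [0.4574, -0.2638, 0.0828]
ee_rot: [-3.141, 0.0, 0.869]
wrist_force: [0.8, 0.7, -1.2]
width: 0.0275
finger_force: 30.0
```

Past the pin top with no force, so the notch is over the pin. Last few millimetres.

In the tool's units: 0.001 m is 0.1.

>>> nudge_tcp(rows=[0,0,0,0.1,0,0,0,0,0.1,0,0,0,0,0.1,0,0,0,0,0.1,0,0,0,0,0,0,0,0,0,0,0])

```text
time: 24.72
tool_pos: [0.4576, -0.264, 0.0791]
ee_rot: [3.141, 0.0, 0.869]
wrist_force: [-0.4, -0.3, -1.0]
width: 0.0274
finger_force: 30.0
```

In the tool's units: 0.001 m is 0.1.

>>> nudge_tcp(rows=[0,0,0,0.1,0,0,0,0,0.1,0,0,0,0,0,0,0,0,0,0,0])

```text
time: 25.05
tool_pos: [0.4576, -0.2639, 0.079]
ee_rot: [3.141, 0.0, 0.869]
wrist_force: [-2.7, 2.5, 8.2]
width: 0.0274
finger_force: 30.0
```

Floor contact at 8 N, at the expected height. Releasing and rising.

>>> nudge_tcp(rows=[0.055,0,0,-0.05,0,0.055,0,0,0,0,0.055,0,0,0,0,0.055,0,0,0,0,0.055,0,0,-1,0,0.055,0,0,-2,0,0.055,0,0,-3,0,0.055,0,0,-4,0,0.055,0,0,-4,0,0.055,-3.5,0,0,0,0.055,-3.5,0,0,0,0.055,0,0,0,0,0.055,0,0,0,0])

```text
time: 26.13
tool_pos: [0.4117, -0.3184, 0.2182]
ee_rot: [3.141, -0.0, 0.866]
wrist_force: [-0.2, 0.7, -0.1]
width: 0.0551
finger_force: 0.0
```

Run:
```python
from h import *
s=snap('wrist','w15');t=snap('top','t15');o=robot.get_obs();print(o['tool_pos'],o['wrist_force'])
e=proj(s,[.458,-.262,.112]);print(e)
g=s['color'];x,y=int(e[0])-40,int(e[1])-40
f=cv2.resize(cv2.cvtColor(g[y:y+80,x:x+80],cv2.COLOR_BGR2GRAY),None,fx=4,fy=4,interpolation=cv2.INTER_CUBIC)
r=cv2.HoughCircles(f,cv2.HOUGH_GRADIENT,1,300,param1=60,param2=10,minRadius=50,maxRadius=110)
if r is not None:
    q=(x+r[0][0][0]/4,y+r[0][0][1]/4);print(q,r[0][0][2]/4,plane(s,*q,.112),r[0][0][2]/4,'exp r',np.linalg.norm(proj(s,[.472,-.262,.112])-e))
for k in khaki(s,(x,y,x+80,y+80),amin=100): print(*k)
```

```text
[ 0.41251569 -0.31694111  0.21746854] [ 0.87536958 -0.44145373 -0.02317783]
[319.49399233 133.00983252]
(np.float32(321.875), np.float32(134.625)) 19.55 [ 0.45857387 -0.2639673   0.112     ] 19.55 exp r 19.896518140265513
[319.7 130.9] 2888 [319.  130.5] [62.2 65.7] 43.0
```

Run:
```python
from h import *
a,b=load('t11')['color'],load('t15')['color']
d=cv2.absdiff(a,b).max(2)
for n,(x0,y0,x1,y1) in dict(lid_disc_tom=(214,210,345,310),tumbler=(160,222,206,265),mustard=(348,158,382,195)).items(): print(n,(d[y0:y1,x0:x1]>40).sum())
h=cv2.cvtColor(b,cv2.COLOR_BGR2HSV);r=cv2.inRange(h,(0,150,60),(8,255,255));n,l,st,ce=cv2.connectedComponentsWithStats(r)
print([ce[i].round(1) for i in range(1,n) if st[i,4]>80])
robot.close_job()
```

```text
lid_disc_tom 0
tumbler 0
mustard 0
[array([532.9, 151.2]), array([490.4, 193. ]), array([274.8, 232.2]), array([379.3, 285.6])]
the job is handed in; nothing more can be done
```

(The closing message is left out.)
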